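Reload the slide stainer and take out the finished slide cassette

ROBOT

A 7-joint arm with a two-finger parallel gripper is mounted at the origin on a cart in front of the work surface, level with it; the furniture and walls round the work are solid. World frame = base frame: x ahead of the robot, y to its left, z up, the work surface at z = 0. Lengths are in m, angles in rad, forces in N, time in s.
With the tool pointing down it reaches from about 0.4 to 0.85 m from the base axis. Payload 6.9 kg.
Tool frame: the origin (TCP) lies midway between the tips of the shut fingers; the grasp point (between the pads) lies behind it (ctrl.pinch_z is the z of the grasp point in the tool frame, in m); z points along the fingers, y is the line along which they close (so a half turn about z gives the same grasp; the last joint's range is limited). The gripper opens to 85 mm and grips with 20 to 120 N. Pads are 22 mm wide; open, the fingers measure 114 mm over their backs; the gripper's body (76 mm by 85 mm) begins 54 mm behind the grasp point. The pads swing forward as they close: fully open they stand 13 mm farther back than shut.
Start: joints at [1.411, 0.507, -0.238, 1.5, 0.126, 1.149, -0.155], TCP at [0.164, -0.603, 0.231] pointing down, gripper open.
Joint ranges: [-3.08, 3.08], [-0.24, 2.05], [-1.43, 1.35], [0, 2.5], [-1.52, 4.66], [0.17, 1.96], [-2.89, 2.89]. Speed limits (rad/s): [2.39, 2.39, 3.14, 3.14, 3.14, 3.14, 3.14].

INTERFACE

Orientations are given as a unit quaternion [w, x, y, z].
In Python, from station import ctrl, get_state, vision, ticket, models gives the robot as it stands. Calls block until the motion is done:
- ctrl.movep(position, orientation): joint-space move of the TCP to a pose.
- ctrl.movel(position, frame=None, max_speed=0.15): straight line of the TCP; frame=None keeps the orientation; max_speed is the mean speed in m/s.
- ctrl.set_joints(angles): joint-space move.
- ctrl.ungrasp() and ctrl.close_gripper(force=None): open the fingers fully, or close them until they stop; force is the grip in N (None keeps the last).
- ctrl.pause(seconds).
- ctrl.ik(position, orientation): joint angles nearest the present ones, or None.
- get_state(): the state.
- vision.grab_frame(name): name is "scene" or "top" or "wrist"; returns (picture, depth): 420x560x3 uint8, blue, green, red; 420x560 float32, m along the optical axis (not along the pixel's ray), 0 where there is no reading.
- vision.camera_info(name): a dict with "mtx" (3x3 intrinsics, pixels), "R" (3x3) and "t" (3): a world point X has camera coordinates R X + t; the wrist camera has in their place "hand_eye" (4x4, takes a point from camera to tool coordinates, whose origin is the TCP and whose axes are the flange's). Camera axes: x right, y down, z forward; pixel columns grow to the right and rows downward; lengths in m; the calibration is good to about 2 mm. A picture is of the moment at which its call begins: read the wrist's pose just before it. camera_info takes no time and is no camera call.
A pose or a line that the arm cannot do raises ctrl.Unreachable and nothing moves.
- ticket.close_job(): hands the job in; it is judged then, once.
Trained networks look in the newest picture that a camera, given by its name, has taken for a name from the list of things; names that differ only in an ending like _2 or _b are one class to them, and where a whole thing is asked for, a point or a joint stands for the part that bears it (a point fixed in the world has none). Each returns a list of dicts, best first, with "p" (0 to 1); they miss things now and then, are a little off and sometimes report something else, mostly with a low value. They report only what shows in the picture. A call takes as long as a camera call. They do not tell look-alikes from the thing itself.
- models.recognise(camera, target): "point" ([column, row] in pixels, amid what is visible of it).
- models.masks_of(camera, target): "mask" (420x560 bool, what is visible of it) and "point" ([column, row] in pixels, amid what is visible of it).
The state is a dict: "time": time; "qpos": joint angles; "qd": joint speeds; "tau": joint torques, N m; "tcp_pos": TCP position; "eef_rot": TCP orientation; "contact_force": force on the tool from outside, world axes, zero at the start; "wrist_torque": the same for the moment, N m; "width": finger opening in m; "gripper_force": force on a finger pad.
Only numpy, scipy, OpenCV 4.12 (cv2) and the standard library are available. Lean on these libraries where they do the work, as an engineer would, in place of code of your own. Each camera call takes 0.05 s, during which the arm holds its last target. There are 200 camera calls.

TASK

Service the small white slide stainer on the bench: first stand the small bottle (the shorter of the two loose screw-cap bottles) upright in the round well of the stainer's open drawer and let go of it, then slide the drawer fully shut. Then take the finished slide cassette out of the dock on top: pinch its two opposed side catches together, lift it straight up and finish while still holding it in the air by the pinched catches, level and still, with its underside at least 6 cm above where it sat. Do not knock over or push away the large bottle or the specimen cup, and keep the slides from tipping.

Things in the scene. Friction and masses are not known exactly. Their poses are not given: they have to be found in the camera images.
- bottle_mid (a point): the small white screw-cap bottle, round, body 32 mm in diameter and 52 mm high with a 23 mm cap above it, 58 mm high in all, about 30 g, standing upright and loose on the bench, to the left or to the right of the stainer. The point lies on its axis half-way up, 29 mm above its underside; z is its axis
- bottle: the same small bottle; its origin is the centre of its underside, z is its axis
- drawer (a joint): sliding travel of the stainer's drawer in m: 0 is fully shut, it starts standing 0.110 to 0.122 m open, stop at 0.125; it opens along the stainer's -x, runs freely with a little friction (about 1.2 N) and stays where it is left
- well (a point): centre of the floor of the round well in the drawer, moves with it; x points the way the drawer shuts, y left, z up. Well 40 mm wide, 11 mm deep, in a plate 110 x 110 mm; runners beside it (|y| 55 to 59 mm) end 21 mm above this point. The drawer's front panel is 55 mm in front (-x), its top 65 mm above this point. A bottle in the well passes under the deck by 8 mm, one beside the well does not
- drawer_front (a point): centre of the outer face of the drawer's front panel, moves with the drawer; axes as for the well. Panel 132 mm wide (y), 68 mm high, 10 mm thick, its top 34 mm above this point. A black finger-pull ledge, 76 mm wide, stands 13 mm out of the face, 9 to 21 mm above this point. When shut, the panel lies against the housing
- stainer: the slide stainer, a white bench instrument, fixed, 228 x 216 mm, deck 95 mm above the bench, a console up to 119 mm high along its rear from 60 mm behind the origin on. Origin: centre of its underside; x points to its rear (away from the drawer), y to its left, z up. Its front face is 100 mm in front of the origin
- dock_floor (a point): centre of the floor of the dock on the deck, 99 mm above the bench, on which the cassette stands; axes as the stainer's. Round it is a grey collar, 82 x 84 mm, that rises 24.5 mm above this point and guides the cassette with 1 mm play; its two side lips hold the barbs of the cassette's catches down
- cassette_mid (a point): slide cassette, midway between its two catch pads, 54 mm above its underside; axes as the stainer's while docked. White open frame 66 (x) x 34 (y) mm, eight upright glass slides, tops 26 mm above the point; about 0.18 kg. On its +y and -y side a ribbed grey pad, 32 wide (x), 36 high, centred at this height; outer faces 61 mm apart free, 43 mm fully pressed; 12 mm clear above the collar
- cassette: the same slide cassette; its origin is the centre of its underside, axes as for cassette_mid
- catch_left (a joint): inward travel in m of the catch on the cassette's +y side: 0 free, 0.009 fully pressed; sprung, 2 N to start and 5 N fully in; its barb is clear of the dock's lip when pressed 5 mm or more, otherwise the cassette cannot be lifted
- catch_right (a joint): the same for the catch on the cassette's -y side, which moves the opposite way
- large_bottle_mid (a point): bystander: the large white screw-cap bottle, 48 mm in diameter, 95 mm high, loose, standing on the other side of the stainer from the small one; the point is on its axis half-way up
- cup_mid (a point): bystander: specimen cup with a white lid, 63 mm in diameter and 65 mm high, loose, standing at the right of the work; the point is on its axis half-way up
Things that resemble listed ones, but are neither listed nor needed, are in the scene too. Leave any red look-alike of the cassette alone.

How it is judged:
By the outcome, as a careful person would: the job done as asked, in the order asked, and still so for the second after the job is handed in, while the arm keeps its last pose, push and grip.
It also fails if it takes over 64 s, if anything falls off the work surface, if the arm or the gripper's body presses on something with over 40 N, if the wrist force passes 120 N, or if a joint passes its speed limit or range.

## Working session

There is one attempt and no reset: what is moved stays moved. The work goes in short steps, each a Python script; the robot and the scene stay as the last script left them, time stands still between calls to the robot, and variables do not carry over. Pictures are saved under pics/ and viewed, at most 10 in all, crops included, and the job is handed in when it is done.

```bash
mkdir -p pics; ls
cat > h.py <<'E'
import numpy as np, cv2
from station import ctrl, get_state, vision, ticket, models
def world(cam,depth,mask):
    i=vision.camera_info(cam); K=np.array(i["mtx"])
    v,u=np.nonzero(mask&(depth>0)); z=depth[v,u]
    P=np.stack([(u-K[0,2])/K[0,0]*z,(v-K[1,2])/K[1,1]*z,z],1)
    return (P-np.array(i["t"]))@np.array(i["R"])
E
python3 - <<'E'
from h import *
for c in ("scene","top"):
    im,d=vision.grab_frame(c); cv2.imwrite(f"pics/{c}0.png",im); np.save(f"{c}0.npy",d)
    i=vision.camera_info(c); print(c,-np.array(i["R"]).T@np.array(i["t"]))
    for t in ("bottle","large_bottle_mid","cup_mid","cassette","stainer","drawer","drawer_front","well","dock_floor","catch_left"):
        try:
            for m in models.masks_of(c,t):
                P=world(c,d,m["mask"])
                if len(P): print(c,t,round(m["p"],2),np.round(m["point"]),len(P),np.round(np.median(P,0),3),np.round(np.percentile(P,2,0),3),np.round(np.percentile(P,98,0),3))
        except Exception as e: print(t,e)
s=get_state();print(s["time"],s["tcp_pos"],s["eef_rot"],ctrl.pinch_z)
E
```

```text
pics
scene [0.08834335 0.7921327  0.82515663]
scene bottle 0.49 [223. 326.] 262 [0.489 0.405 0.042] [0.48  0.387 0.008] [0.507 0.414 0.06 ]
scene large_bottle_mid 0.68 [345. 200.] 382 [ 0.479 -0.18   0.055] [ 0.461 -0.212  0.003] [ 0.505 -0.169  0.096]
scene cup_mid 0.54 [324. 172.] 281 [ 0.609 -0.287  0.055] [ 0.587 -0.324  0.007] [ 0.639 -0.275  0.067]
scene cassette 0.82 [208. 272.] 645 [0.62  0.323 0.058] [0.601 0.279 0.   ] [0.671 0.344 0.081]
scene cassette 0.72 [236. 196.] 593 [0.674 0.134 0.161] [0.65  0.069 0.104] [0.73  0.156 0.179]
scene cassette 0.39 [229. 233.] 6709 [0.651 0.167 0.09 ] [0.486 0.031 0.009] [0.824 0.239 0.122]
scene stainer 0.95 [228. 231.] 6601 [0.65  0.168 0.091] [0.486 0.032 0.009] [0.822 0.239 0.122]
scene drawer 0.93 [271. 253.] 1674 [0.544 0.145 0.026] [ 0.478  0.033 -0.001] [0.609 0.201 0.08 ]
scene drawer_front 0.93 [270. 250.] 1628 [0.544 0.147 0.026] [0.478 0.077 0.006] [0.611 0.201 0.08 ]
scene well 0.83 [270. 252.] 1580 [0.543 0.148 0.026] [0.478 0.08  0.012] [0.607 0.201 0.08 ]
scene dock_floor 0.86 [234. 228.] 6564 [0.65  0.167 0.091] [0.486 
[... 939 characters left out ...]
71 0.34  0.082]
top stainer 0.64 [263. 163.] 9096 [0.686 0.129 0.096] [0.493 0.024 0.015] [0.83  0.226 0.125]
top drawer 0.81 [250. 226.] 2057 [0.546 0.136 0.026] [0.484 0.08  0.012] [0.608 0.191 0.08 ]
top drawer_front 0.97 [252. 224.] 2194 [0.546 0.136 0.026] [0.482 0.078 0.011] [0.609 0.194 0.08 ]
top well 0.95 [250. 225.] 2207 [0.547 0.137 0.026] [0.482 0.079 0.006] [0.609 0.195 0.08 ]
top dock_floor 0.83 [244. 168.] 9261 [0.689 0.13  0.096] [0.492 0.023 0.015] [0.83  0.228 0.125]
top catch_left 0.53 [242. 166.] 53 [0.684 0.15  0.159] [0.668 0.144 0.108] [0.697 0.152 0.174]
1.1 [ 0.16413245 -0.60304598  0.23127577] [-1.72366003e-05  9.91183774e-01  1.32494246e-01 -5.71795378e-06] -0.0187
```

View pics/top0.png

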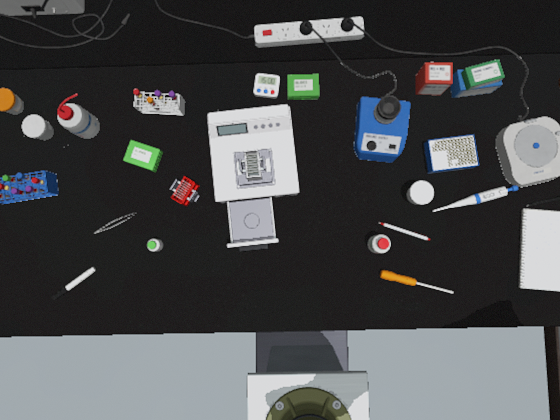

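View pics/scene0.png

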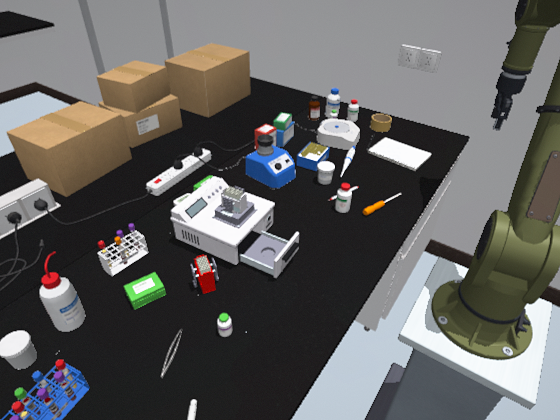

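Top view: the small bottle with the green cap is at (155,244) and the large red-capped bottle is at (380,244). The cup is at (421,192), the stainer drawer and well at (250,222), the docked grey cassette at (254,166) and the red decoy at (184,190).

What could be mistaken:
- **Small bottle:** green cap (155,244) vs red cap (380,244). I choose green, as it is 58 mm high.
- **Cassette:** grey (254,166) vs red (184,190). I choose grey.

Next I'll do precise fits.

Run:
```python
from h import *
R={}
for c in ("top","scene"):
    d=np.load(f"{c}0.npy"); P=world(c,d,d>0)
    def sel(x0,x1,y0,y1,z0,z1):
        return P[(P[:,0]>x0)&(P[:,0]<x1)&(P[:,1]>y0)&(P[:,1]<y1)&(P[:,2]>z0)&(P[:,2]<z1)]
    def rect(Q):
        r=cv2.minAreaRect(Q[:,:2].astype(np.float32)); return len(Q),np.round(cv2.boxPoints(r),4).tolist(),np.round(r[1],4),r[2]
    print(c,"deck",rect(sel(.55,.9,0,.26,.088,.130)))
    print("panel",rect(sel(.44,.53,.03,.22,.072,.09)), np.median(sel(.44,.53,.03,.22,.072,.09),0))
    b=sel(.45,.53,.35,.43,.052,.07); print("cap",len(b),b.min(0),b.max(0),np.median(b,0), cv2.minEnclosingCircle(b[:,:2].astype(np.float32)))
    w=sel(.48,.61,.07,.2,.005,.02); print("well",len(w),rect(w) if len(w) else 0,np.median(w,0))
    k=sel(.62,.74,.05,.2,.135,.19); print("cass",rect(k),np.median(k,0))
    k=sel(.62,.74,.05,.2,.172,.19); print("slides",rect(k))
    k=sel(.6,.76,.04,.22,.118,.128); print("collar",rect(k))
im=cv2.imread("pics/top0.png")
cv2.imwrite("pics/crop1.png",cv2.resize(im[95:260,130:310],None,fx=3.3,fy=3.3,interpolation=cv2.INTER_CUBIC))
```

```text
top deck (6983, [[0.6018999814987183, 0.2240000069141388], [0.6200000047683716, 0.008899999782443047], [0.8460999727249146, 0.02800000086426735], [0.8278999924659729, 0.24310000240802765]], array([0.2268, 0.2159]), 4.823235988616943)
panel (203, [[0.48089998960494995, 0.19619999825954437], [0.49160000681877136, 0.06549999862909317], [0.5070000290870667, 0.06679999828338623], [0.49630001187324524, 0.19750000536441803]], array([0.0155, 0.1311]), 4.677346229553223) [0.49664309 0.13277934 0.0786194 ]
cap 61 [0.4870383  0.38435257 0.05308713] [0.50786433 0.40592503 0.0635792 ] [0.49748399 0.39523087 0.05837029] ((0.4978986978530884, 0.39569738507270813), 0.011468679644167423)
well 221 (221, [[0.48669999837875366, 0.19580000638961792], [0.4934999942779541, 0.06790000200271606], [0.6110000014305115, 0.07410000264644623], [0.604200005531311, 0.2020999938249588]], array([0.1177, 0.1281]), 3.047086715698242) [0.55659932 0.13685116 0.01491971]
cass (514, [[0.6492999792098999, 0.1509999930858612], [0.6536999940872192, 0.08950000256299973], [0.7196999788284302, 0.09430000185966492], [0.7153000235
[... 1541 characters left out ...]
000263214111, 0.14980000257492065], [0.656000018119812, 0.08640000224113464], [0.7243000268936157, 0.10100000351667404], [0.7106999754905701, 0.16449999809265137]], array([0.0699, 0.0649]), 12.102574348449707) [0.67427119 0.13448071 0.1636954 ]
slides (115, [[0.6438999772071838, 0.11469999700784683], [0.7039999961853027, 0.09049999713897705], [0.7211999893188477, 0.133200004696846], [0.6610999703407288, 0.1573999971151352]], array([0.046 , 0.0648]), 68.0688247680664)
collar (275, [[0.6359000205993652, 0.1623000055551529], [0.6462000012397766, 0.07800000160932541], [0.7301999926567078, 0.08839999884366989], [0.7199000120162964, 0.17260000109672546]], array([0.0846, 0.0849]), 7.01240348815918)
```

View pics/crop1.png

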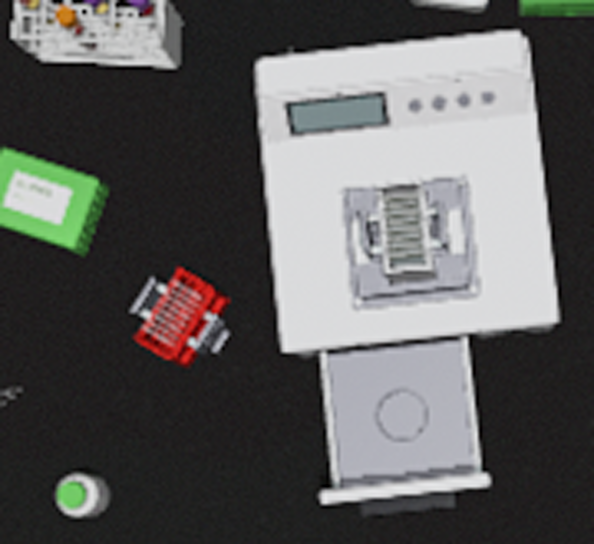

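Crop: the green-capped small bottle is at crop (80,495), the well circle at (402,415), and the docked grey cassette at (405,230) with its pads left and right. The red decoy at (180,320) stays untouched. The stainer's yaw is about 4.9°. Now I'll grasp the bottle.

```bash
cat >> h.py <<'E'
yaw=0.0845
q=np.array([0,np.cos(yaw/2),np.sin(yaw/2),0])
c,s_=np.cos(yaw),np.sin(yaw)
X=np.array([c,s_,0]);Y=np.array([-s_,c,0])
def st(m=""):
    s=get_state(); print(m,"t%.2f"%s["time"],np.round(s["tcp_pos"],4),"w%.4f"%s["width"],"F",np.round(s["contact_force"],1),"g",np.round(s["gripper_force"],1)); return s
E
python3 - <<'E'
from h import *
i=vision.camera_info("top");K=np.array(i["mtx"]);Rm=np.array(i["R"]);t=np.array(i["t"])
r=Rm.T@np.linalg.solve(K,[251.8,220.8,1]); o=-Rm.T@t; print("well px",o+r*(0.026-o[2])/r[2])
j=ctrl.ik([.497,.3967,.16],q); print(j)
ctrl.movep([.497,.3967,.20],q); st("above")
im,d=vision.grab_frame("wrist"); cv2.imwrite("pics/w1.png",im)
ctrl.movel([.497,.3967,.020],max_speed=.12); st("down")
ctrl.close_gripper(25); st("grip")
ctrl.movel([.497,.3967,.13],max_speed=.15); s=st("lift")
im,d=vision.grab_frame("scene"); cv2.imwrite("pics/s2.png",im[180:400,130:350])
E
```

```text
well px [0.5560722  0.13633233 0.026     ]
[-0.27600536  0.67123692 -0.767765    1.56525796  0.50277501  1.11170797
 -2.64860077]
above t4.77 [0.4976 0.396  0.1999] w0.0855 F [-0.7  0.3 -1.2] g 0.0
down t6.47 [0.4973 0.3971 0.0207] w0.0853 F [-0.1  0.2 -0.6] g 0.0
grip t7.00 [0.4971 0.3968 0.0203] w0.0313 F [-0.2 -1.   3.4] g 25.2
lift t7.88 [0.4968 0.3961 0.1291] w0.0310 F [-0.3  1.2  0. ] g 24.9
```

View pics/s2.png

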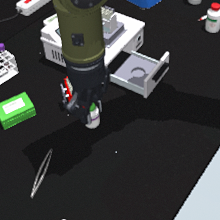

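Run:
```python
from h import *
W=np.array([.555,.1378])
ctrl.movel([*W,.14],max_speed=.15); st("over")
ctrl.movel([*W,.050],max_speed=.1); st("low")
for z in (.044,.040,.037):
    ctrl.movel([*W,z],max_speed=.03); s=st(z)
    if abs(s["contact_force"][2])>8: break
im,d=vision.grab_frame("scene"); cv2.imwrite("pics/s3.png",cv2.resize(im[190:310,190:340],None,fx=4,fy=4,interpolation=cv2.INTER_CUBIC))
```

```text
over t9.85 [0.5547 0.1388 0.1401] w0.0312 F [0.4 0.4 0.5] g 24.9
low t10.90 [0.5554 0.1381 0.0506] w0.0311 F [ 0.4  0.6 -0.3] g 24.9
0.044 t11.25 [0.5549 0.1377 0.0439] w0.0309 F [-0.6 -0.3 -0.3] g 24.9
0.04 t11.53 [0.5549 0.1377 0.0398] w0.0312 F [-0.4 -0.1 -1.1] g 24.9
0.037 t11.78 [0.5549 0.1378 0.0368] w0.0314 F [ 0.  -0.4 -0.1] g 24.9
```

View pics/s3.png

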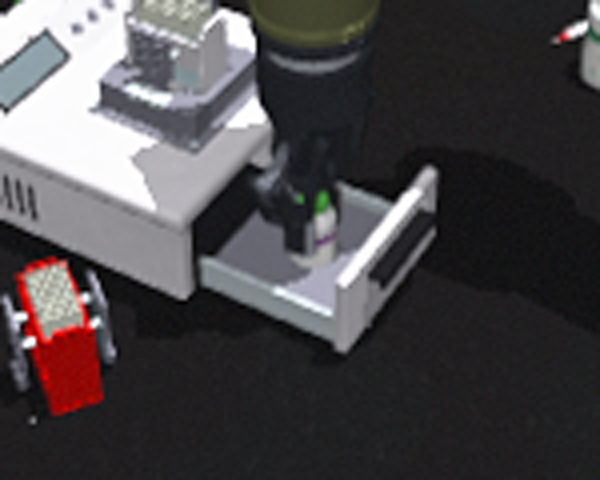

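It is inside the well, with its bottom at z 0.017 and no contact force. I'll lower 2 mm more, release, retreat in front of the drawer and check.

Run:
```python
from h import *
W=np.array([.555,.1378])
ctrl.movel([*W,.0345],max_speed=.03); st("seat")
ctrl.ungrasp(); st("open")
ctrl.movel([*W,.15],max_speed=.12)
p=W-.125*X[:2]/X[0]
ctrl.movel([*p,.15],max_speed=.15); st("front")
ctrl.close_gripper(30)
im,d=vision.grab_frame("top"); cv2.imwrite("pics/t3.png",cv2.resize(im[150:260,190:330],None,fx=5,fy=5,interpolation=cv2.INTER_CUBIC))
P=world("top",d,d>0); b=P[(P[:,0]>.52)&(P[:,0]<.6)&(P[:,1]>.09)&(P[:,1]<.19)&(P[:,2]>.058)&(P[:,2]<.09)]
print(len(b),b.min(0),b.max(0),np.median(b,0))
```

```text
seat t12.08 [0.555  0.1378 0.0344] w0.0315 F [-0.2  0.5  0.5] g 24.9
open t12.66 [0.555  0.1378 0.0345] w0.0850 F [ 0.3  0.6 -0.4] g 0.0
front t14.75 [0.4309 0.1273 0.1501] w0.0854 F [ 0.5 -0.8 -0.5] g 0.0
89 [0.54059371 0.12279085 0.05819487] [0.56939184 0.15166458 0.08180008] [0.5554176  0.13537375 0.06902504]
```

View pics/t3.png

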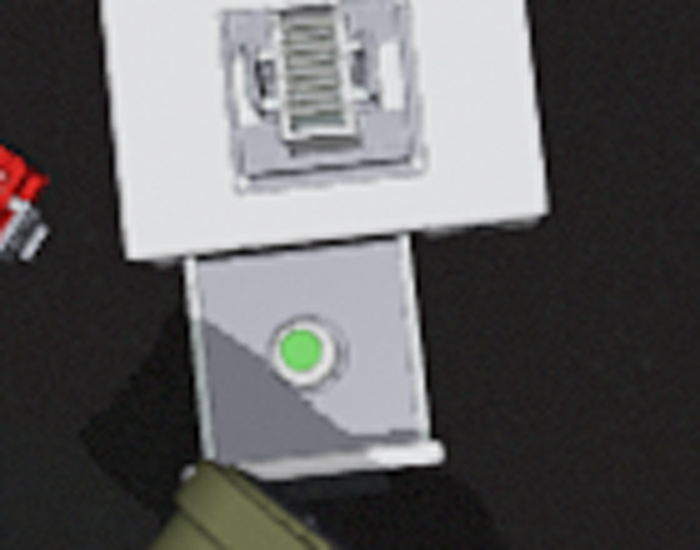

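The bottle stands upright within the well circle at crop (305,350). Now I'll push the drawer shut.

Run:
```python
from h import *
W=np.array([.555,.1378])
f=lambda x,z:[x,W[1]+(x-W[0])*X[1]/X[0],z]
ctrl.movel(f(.435,.052),max_speed=.12); st("down")
ctrl.movel(f(.462,.052),max_speed=.06); st()
ctrl.movel(f(.568,.052),max_speed=.06); st("pushed")
x=.568
while x<.595:
    x+=.002; ctrl.movel(f(x,.052),max_speed=.03); s=st("%.3f"%x)
    if s["contact_force"][:2]@X[:2]<-12: break
```

```text
down t16.53 [0.4352 0.1279 0.0524] w-0.0001 F [-0.5  0.6  0.7] g 0.0
 t17.13 [0.4619 0.1299 0.0519] w-0.0001 F [-0.5  0.1  0.4] g 0.0
pushed t19.06 [0.568  0.1389 0.0521] w-0.0007 F [-0.3 -0.8  0.7] g 0.1
0.570 t19.31 [0.5701 0.1391 0.052 ] w0.0004 F [0.3 0.5 0.5] g 0.2
0.572 t19.56 [0.5723 0.1392 0.052 ] w0.0001 F [-0.1 -1.3  0.2] g 0.0
0.574 t19.81 [0.5743 0.1394 0.052 ] w-0.0001 F [-0.2  1.  -0.1] g 0.0
0.576 t20.06 [0.5763 0.1396 0.052 ] w-0.0003 F [-0.3 -0.6 -0.6] g 0.0
0.578 t20.31 [0.5782 0.1398 0.052 ] w0.0001 F [1.2 1.5 0.7] g 0.0
0.580 t20.56 [0.5793 0.1398 0.0519] w-0.0002 F [-3.  -1.8  2.3] g 1.9
0.582 t20.81 [0.5794 0.1398 0.0517] w-0.0000 F [-10.2  -0.5   5.9] g 5.1
0.584 t21.06 [0.5794 0.1399 0.0516] w-0.0004 F [-15.9  -1.3  10.1] g 8.0
```

Run:
```python
from h import *
W=np.array([.555,.1378])
f=lambda x,z:[x,W[1]+(x-W[0])*X[1]/X[0],z]
ctrl.movel(f(.54,.052),max_speed=.08)
ctrl.movel(f(.44,.27),max_speed=.2); ctrl.ungrasp(); st("back")
for c in ("top","scene"):
    im,d=vision.grab_frame(c); cv2.imwrite(f"pics/{c}4.png",im)
    P=world(c,d,d>0)
    def rect(x0,x1,y0,y1,z0,z1):
        Q=P[(P[:,0]>x0)&(P[:,0]<x1)&(P[:,1]>y0)&(P[:,1]<y1)&(P[:,2]>z0)&(P[:,2]<z1)]
        if len(Q)<5: return len(Q)
        r=cv2.minAreaRect(Q[:,:2].astype(np.float32)); return len(Q),np.round(r[0],4),np.round(r[1],4),round(r[2],1)
    print(c,"panel",rect(.56,.615,.03,.22,.07,.087),"collar",rect(.6,.76,.04,.22,.118,.128),"cass",rect(.62,.74,.05,.2,.14,.19))
im=cv2.imread("pics/scene4.png"); cv2.imwrite("pics/c4.png",cv2.resize(im[170:310,160:320],None,fx=4,fy=4,interpolation=cv2.INTER_CUBIC))
```

```text
back t23.89 [0.44  0.128 0.27 ] w0.0854 F [-0.3  0.2 -0.1] g 0.0
top panel (167, array([0.6018, 0.141 ]), array([0.0183, 0.1295]), 5.6) collar (510, array([0.6848, 0.1225]), array([0.083 , 0.0836]), 4.9) cass (505, array([0.6848, 0.1225]), array([0.0665, 0.0615]), 4.4)
scene panel (190, array([0.6058, 0.1474]), array([0.0128, 0.1437]), 3.6) collar (287, array([0.6832, 0.1247]), array([0.0837, 0.086 ]), 5.3) cass (462, array([0.6836, 0.1251]), array([0.0694, 0.0642]), 5.9)
```

View pics/c4.png

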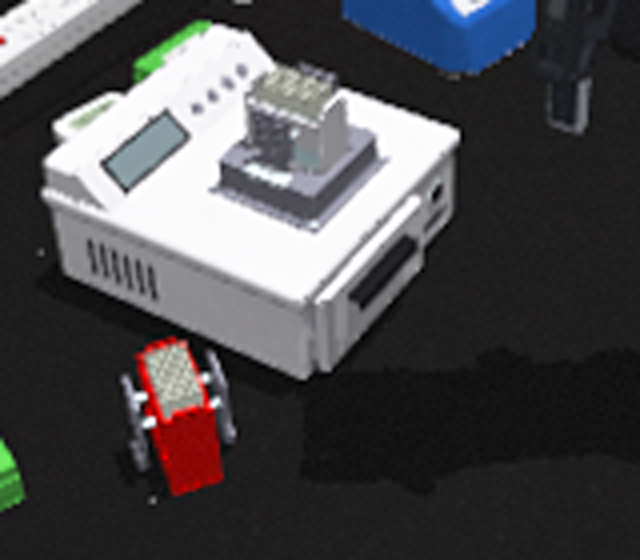

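The drawer is shut flush against the housing (crop 360,270) and the cassette is still docked at crop (295,115). Now the cassette.

Run:
```python
from h import *
C=[.684,.1238]
ctrl.movep([*C,.26],q); st("above")
ctrl.movel([*C,.135],max_speed=.1); s=st("down")
ctrl.close_gripper(35); ctrl.pause(.2); s=st("grip")
if s["width"]<.048:
    ctrl.movel([*C,.145],max_speed=.02); st("l1")
    ctrl.movel([*C,.235],max_speed=.05); ctrl.pause(.5); s=st("l2"); print(s["eef_rot"])
    im,d=vision.grab_frame("scene"); cv2.imwrite("pics/c5.png",cv2.resize(im[90:310,120:380],None,fx=2.6,fy=2.6,interpolation=cv2.INTER_CUBIC))
```

```text
above t24.96 [0.6831 0.1246 0.2604] w0.0855 F [-1.1  0.6  1.3] g 0.0
down t26.36 [0.6844 0.1241 0.1358] w0.0853 F [ 0.2  0.2 -0.1] g 0.0
grip t27.07 [0.6846 0.1239 0.1369] w0.0392 F [-1.3 -0.9  9.4] g 36.3
l1 t27.72 [0.6839 0.1238 0.1448] w0.0392 F [-0.8 -0.4 -2.4] g 35.4
l2 t30.17 [0.684  0.1238 0.235 ] w0.0396 F [-0.5 -0.5 -1.4] g 35.4
[ 5.52841080e-07  9.99107100e-01  4.22492911e-02 -8.04627609e-06]
```

View pics/c5.png

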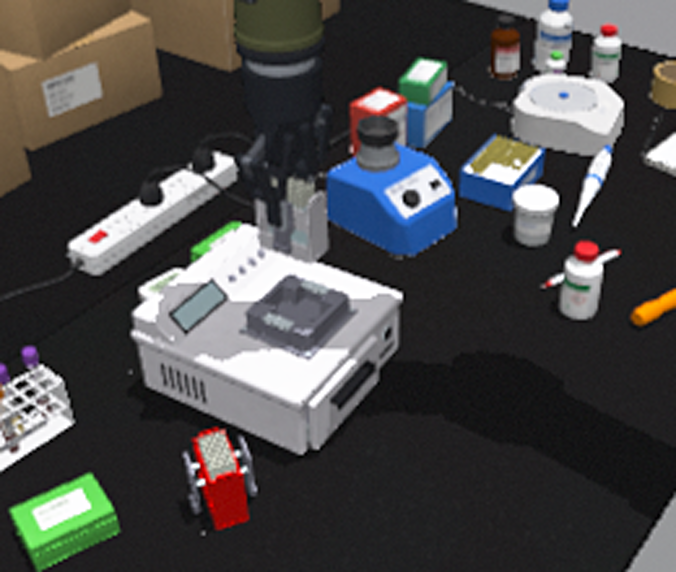

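The cassette is out of the dock and held level at (290,220). The dock is empty at (300,310), and the large bottle (582,285) and cup (535,215) are undisturbed. I'll check its height by depth, then hand in.

Run:
```python
from h import *
im,d=vision.grab_frame("scene"); P=world("scene",d,d>0)
b=P[(abs(P[:,0]-.684)<.06)&(abs(P[:,1]-.124)<.05)&(P[:,2]>.135)]; lo=np.percentile(b[:,2],[0,1,3]); print(lo)
# lower edge level: front face (stainer -x side) min z along y, left side along x
L=(b-[.684,.1238,0])@np.array([X,Y,[0,0,1]]).T
fr=L[(L[:,0]<-.027)&(L[:,2]<.26)]; 
for a in np.arange(-.018,.018,.009): 
    k=fr[(fr[:,1]>=a)&(fr[:,1]<a+.009)]; print("front",round(a,3),len(k),k[:,2].min() if len(k) else None)
s=st()
if lo[1]>.165 and s["gripper_force"]>20: print(ticket.close_job())
```

```text
[0.19515036 0.20566293 0.21766339]
front -0.018 27 0.19843569333677957
front -0.009 35 0.19850414060754917
front 0.0 37 0.19859440540550852
front 0.009 53 0.19819656736781763
 t30.27 [0.684  0.1238 0.235 ] w0.0391 F [-0.1 -0.1 -1.4] g 35.4
the job is handed in; nothing more can be done
None
```

The job is handed in at about 30 s: the small bottle stands in the well, the drawer is shut, and the cassette is held level by its pinched catches, its underside about 10 cm above the dock floor; the large bottle and cup look undisturbed.

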